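Hang a flask ring weight on a sprung gauge hook, behind its keeper

TASK

Lift the blue ring weight by its rim out of the white cradle and lay its hole over the J-hook of the spring gauge, on the bare front part of the bar. Then, keeping the rim down on the bar and still holding it, slide it back over the orange spring keeper so that the keeper is pushed down and pops up again in front of it, and leave the ring hanging free between keeper and back stop. Be gentle: the gauge may never be loaded with more than 15 N, and the white bottles nearby must stay where they are.

Things in the scene. Friction and masses are not known exactly. Their poses are not given: they have to be found in the camera images.
- ring: Blue coated flask ring weight, a flat ring standing on edge: outer diameter 120, hole 68 (rim 26 deep radially), 14 thick, 0.25 to 0.4 kg. Origin at its centre; its x axis is the ring's axis (through the hole, level). Pinch the top of the rim across its 14 mm thickness, only about 13 mm deep: the hook must pass under the fingertips.
- cradle: Fixed white slotted cradle, foot 64 x 100, in which the ring stands on edge, its centre 73 above the worktop. Origin under the middle of the foot; x axis along the ring's axis. Two cheeks 53 high hold the lowest 40 mm of the ring with 2 mm play on each side: lift straight up at least 50 mm.
- stand: Spring gauge: fixed grey foot, diameter 100, telescopic post, J-hook. Origin under the foot on the post axis. The hook is a level round bar, 14 thick, running from the post along the stand's -x at y = 0. The bar top's height is NOT reported: anywhere from 190 to 215 above the worktop. The hook is sprung: it dips 1 mm per 2 N of load, at most 12 mm. Nothing of the gauge is higher than the hook's tip.
- under_landing (a point): Point on the worktop level straight below the middle of the bar's bare landing, at x = -87 of the stand. The landing runs from x = -64 (foot of the keeper) to -112; beyond it the hook's tip turns up, ends at x = -128 and stands 13 higher than the bar's top. Axes as the stand's.
- under_seat (a point): Point on the worktop level straight below the seat, at x = -33 of the stand: where the ring's centre plane must end. The seat lies between the keeper's upright rear face (x = -44) and the black back stop (a disc, front face at x = -22, 6 higher than the bar's top). Axes as the stand's. The seated ring's centre is 34 below the bar's top.
- keeper (a joint): Orange spring keeper in the bar, moves straight down into it: 0 = up (7 mm proud), 0.007 = flush, limit 0.008. It covers x = -64 to -44 of the stand; its 25 degree ramp faces the tip. The rim slid toward the post pushes it down (spring 0.7 N up, 2 N flush; horizontal push up to about 6 N) and it springs up once the rim has passed.
- standard_1: White 100 ml plastic bottle with white screw cap, 47 across, 92 high, a bystander; origin under its centre.
- standard_2: White 100 ml plastic bottle with white screw cap, 47 across, 92 high, a bystander; origin under its centre.
- standard_3: White 100 ml plastic bottle with white screw cap, 47 across, 92 high, a bystander; origin under its centre.
There are look-alikes about, which are no part of the job. Several things have the shape of the ring; the one meant has the colours described above.

How it is judged (in metres and radians):
On the way, in this order (a step that is already met when the one before it is completed fails the run):
1. the ring is held by the gripper and clear of its cradle (centre above 0.13 m) (height (world z) of ring above 0.13 m and contact force between the fingers and ring above 0.5 N), for 0.1 s.
2. still held, the rim bears on the bare landing of the bar, between the tip and the keeper, with more than 0.7 N (contact force between ring and stand above 0.7 N and x of ring in the frame of stand between -0.107 and -0.066 m and y of ring in the frame of stand between -0.012 and 0.012 m and contact force between the fingers and ring above 0.5 N and value of joint keeper below 0.003 m), for 0.2 s.
3. still held and bearing on the hook, the rim has pushed the keeper down by more than 4 mm (value of joint keeper above 0.004 m and contact force between ring and stand above 0.7 N and contact force between the fingers and ring above 0.5 N and x of ring in the frame of stand between -0.07 and -0.036 m), for 0.05 s.
At the end, for the whole second after the job is handed in: The ring hangs still and free on the bar between keeper and back stop (centre 25 to 40.5 mm from the post axis, within 10 mm sideways, above 0.14 m, axis within 0.2 rad of the bar), over 1.5 N of its weight on the gauge, the keeper up (pressed under 2 mm), the gripper off it (x of ring in the frame of stand between -0.0405 and -0.025 m and y of ring in the frame of stand between -0.01 and 0.01 m and height (world z) of ring above 0.14 m and angle between the x axis of ring and the x axis of stand, either way round below 0.2 rad and contact force between ring and stand above 1.5 N and value of joint keeper below 0.002 m and linear speed of ring below 0.03 m/s and angular speed of ring below 0.3 rad/s and contact force between the fingers and ring below 0.1 N); the robot touches nothing.
It fails at once if the ring loads the gauge with more than 15 N (contact force between ring and stand above 15 N).
It fails at once if the robot itself pushes on the gauge with more than 15 N (contact force between any of the fingers, the arm and stand above 15 N).
It fails at once if a white bottle is moved by more than 20 mm or tipped (distance of any of standard_1, standard_2, standard_3 from where it was at the start of the episode above 0.02 m or angle between any of standard_1, standard_2, standard_3's own z axis and vertical above 0.3 rad).
It also fails if it takes over 61 s, if anything falls off the work surface, if the arm or the gripper's body presses on something with over 40 N, if the wrist force passes 120 N, or if a joint passes its speed limit or range.

ROBOT

A 6-joint arm with a two-finger parallel gripper is mounted at the origin on a cart in front of the work surface, level with it; the furniture and walls round the work are solid. World frame = base frame: x ahead of the robot, y to its left, z up, the work surface at z = 0. Lengths are in mm, angles in rad, forces in N, time in s.
With the tool pointing down it reaches from about 300 to 775 mm from the base axis. Payload 14.6 kg.
Tool frame: the origin (TCP) lies on the centre line of the jaws, within the pads' length; the fingertips stand 19 mm ahead of it and the grasp point (between the pads) is the TCP (bot.tip_reach is the distance from the TCP to the fingertips, in mm); y points along the fingers, x is the direction in which the jaws open and shut, and the axes are right-handed (so a half turn about y gives the same grasp; the last joint's range is limited). The gripper opens to 85 mm and grips with 20 to 120 N. Pads are 22 mm wide; open, the fingers measure 114 mm over their backs; the gripper's body (76 mm by 85 mm) begins 54 mm behind the grasp point. The pads swing forward as they close: fully open they stand 13 mm farther back than shut.
Start: joints at [1.225, 0.3, 1.521, -0, 1.321, -0.067], TCP at [151.359, 528.753, 250.281] pointing down, gripper open.
Joint ranges: [-3.03, 3.03], [-0.79, 2.21], [0.23, 2.52], [-1.04, 4.18], [0, 3.07], [-2.55, 2.55]. Speed limits (rad/s): [2.22, 2.22, 2.57, 3.14, 3.14, 3.14].

INTERFACE

Orientations are given as a unit quaternion [w, x, y, z].
In Python, from rig import bot gives the robot as it stands. Calls block until the motion is done:
- bot.move_to(position, orientation): joint-space move of the TCP to a pose.
- bot.servo_line(position, attitude=None, speed=150, until_force=None): straight line of the TCP; attitude=None keeps the orientation; speed is the mean speed in mm/s. With until_force (N) it stops when the force on the tool has changed by that much, and returns True; else False.
- bot.move_joints(angles): joint-space move.
- bot.move_gripper(opening, grip_force=None): finger opening in mm; grip_force is the grip in N (None keeps the last); returns when the fingers have stopped.
- bot.dwell(seconds).
- bot.ik(position, orientation): joint angles nearest the present ones, or None.
- bot.read_state(): the state.
- bot.read_camera(name): name is "scene" or "side" or "wrist"; returns a dict with "image" (480x640x3 uint8, blue, green, red), "depth" (480x640 float32, mm along the optical axis (not along the pixel's ray), 0 where there is no reading), "fovy" (degrees; the focal length in pixels is half the picture's height over the tangent of half this angle, whatever the lens; pixels are square), "cx", "cy" (the principal point, pixels), "eye" and "attitude" of the camera in the world; the wrist camera has in their place "mount" (4x4, takes a point from camera to tool coordinates, whose origin is the TCP and whose axes are the tool frame's). Camera axes: x right, y down, z forward; pixel columns grow to the right and rows downward; lengths in mm; the calibration is good to about 2 mm. A picture is of the moment at which its call begins: read the wrist's pose just before it.
A pose or a line that the arm cannot do raises bot.MotionError and nothing moves.
- bot.finish_job(): hands the job in, once; it reports no verdict.
The state is a dict: "clock": time; "joint_positions": joint angles; "qvel": joint speeds; "effort": joint torques, N m; "ee_pos": TCP position; "tool_rot": TCP orientation; "ft_force": force on the tool from outside, world axes, zero at the start; "moment": the same for the moment, N m; "grip_width": finger opening in mm.
Only numpy, scipy, OpenCV 4.12 (cv2) and the standard library are available. Lean on these libraries where they do the work, as an engineer would, in place of code of your own. Each camera call takes 0.05 s, during which the arm holds its last target.

## Working session

There is one attempt and no reset: what is moved stays moved. The work goes in short steps, each a Python script; the robot and the scene stay as the last script left them, time stands still between calls to the robot, and variables do not carry over. Pictures are saved under pics/ and viewed, and the job is handed in when it is done.

```bash
ls; mkdir -p pics
cat > h.py <<'E'
import numpy as np,cv2
from rig import bot
from scipy.spatial.transform import Rotation as R
def q2R(q): return R.from_quat([q[1],q[2],q[3],q[0]]).as_matrix()
def R2q(M):
    q=R.from_matrix(M).as_quat(); return [q[3],q[0],q[1],q[2]]
def snap(name):
    s=bot.read_state(); c=bot.read_camera(name)
    f=240/np.tan(np.radians(c["fovy"])/2)
    if name=="wrist":
        M=np.array(c["mount"]); T=np.eye(4);T[:3,:3]=q2R(s["tool_rot"]);T[:3,3]=s["ee_pos"];T=T@M
    else:
        T=np.eye(4);T[:3,3]=c["eye"];a=np.array(c["attitude"])
        T[:3,:3]=q2R(a) if a.size==4 else a
    return dict(im=c["image"],d=c["depth"],f=f,cx=c["cx"],cy=c["cy"],T=T)
def cloud(c):
    v,u=np.mgrid[0:480,0:640]; d=c["d"]
    P=np.stack([(u-c["cx"])/c["f"]*d,(v-c["cy"])/c["f"]*d,d],-1)
    W=P@c["T"][:3,:3].T+c["T"][:3,3]; W[d<=0]=np.nan; return W
def proj(c,p):
    q=c["T"][:3,:3].T@(np.array(p,float)-c["T"][:3,3]); return q[0]/q[2]*c["f"]+c["cx"],q[1]/q[2]*c["f"]+c["cy"]
E
python3 - <<'E'
from h import *
s=bot.read_state();print(s)
for n in ["scene","side","wrist"]:
    c=snap(n);cv2.imwrite(f"pics/{n}0.png",c["im"]);np.savez(f"{n}0.npz",**c);print(n,c["f"],c["T"].round(3).tolist())
E
```

```text
pics
{'clock': 0.0, 'joint_positions': array([ 1.22539371e+00,  3.00460035e-01,  1.52157730e+00, -1.89706088e-05,
        1.32071758e+00, -6.65788073e-02]), 'qvel': array([ 5.95101552e-04, -2.10424413e-04, -9.10729369e-04, -4.64452307e-05,
       -4.44097366e-04, -7.84590675e-05]), 'effort': array([-1.77744761e-03, -5.43507957e+01, -3.61778319e+01, -1.29437922e-04,
        4.08742460e-03, -1.05435404e-05]), 'ee_pos': array([151.29664201, 528.55793964, 249.72897471]), 'tool_rot': array([-0.56439779,  0.56485865,  0.42532953, -0.42601012]), 'ft_force': array([-0.16679643, -0.23078125, -0.39878298]), 'moment': array([-0.01091127,  0.01155932, -0.00781539]), 'grip_width': 85.37561578584175}
scene 474.91976440647716 [[0.761, -0.396, 0.513, -9.543], [-0.648, -0.445, 0.618, -381.364], [-0.016, -0.803, -0.596, 721.029], [0.0, 0.0, 0.0, 1.0]]
side 458.16243595176957 [[-0.955, -0.14, 0.262, 301.999], [-0.297, 0.456, -0.839, 965.786], [-0.002, -0.879, -0.477, 557.41], [0.0, 0.0, 0.0, 1.0]]
wrist 362.1430743479708 [[0.274, 0.927, 0.256, 85.594], [0.962, -0.264, -0.073, 547.568], [0.0, 0.267, -0.964, 373.978], [0.0, 0.0, 0.0, 1.0]]
```

View pics/scene0.png

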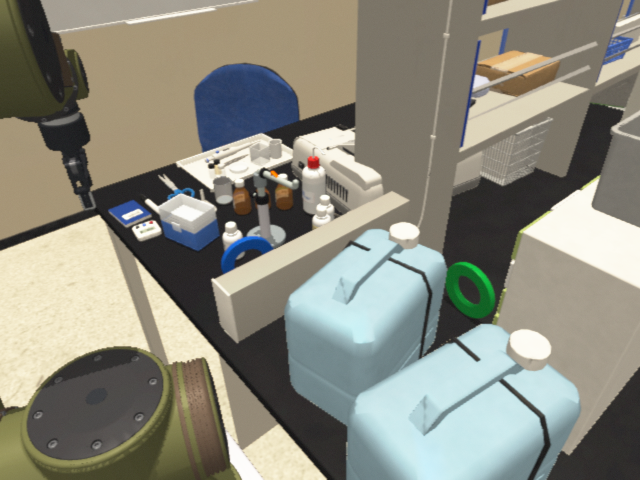

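View pics/side0.png

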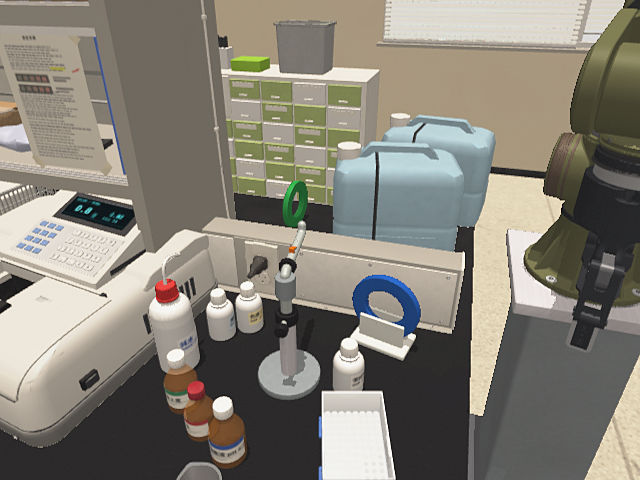

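View pics/wrist0.png

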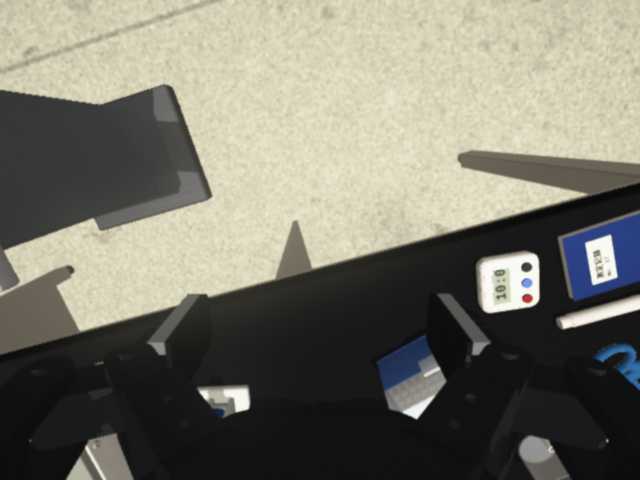

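Ring-shaped things: the blue ring standing in the white cradle (side 385,305; scene 247,255) and a green ring (side 296,204; scene 470,290). Blue in the white cradle fits. I'll confirm with an enlarged crop and take 3D measurements.

Run:
```python
from h import *
im=cv2.imread("pics/side0.png")
cv2.imwrite("pics/crop_ring.png",cv2.resize(im[260:370,320:480],None,fx=5,fy=5,interpolation=2))
cv2.imwrite("pics/crop_stand.png",cv2.resize(im[190:400,200:380],None,fx=2.8,fy=2.8,interpolation=2))
for n in ["side","scene"]:
    c=dict(np.load(n+"0.npz"));W=cloud(c);im=c["im"];hsv=cv2.cvtColor(im,cv2.COLOR_BGR2HSV)
    m=(hsv[...,0]>105)&(hsv[...,0]<125)&(hsv[...,1]>180)&(hsv[...,2]>90)
    reg=np.zeros_like(m)
    if n=="side": reg[260:350,340:430]=1
    else: reg[225:280,210:280]=1
    P=W[m&reg];P=P[~np.isnan(P[:,0])]
    med=np.median(P,0);P=P[np.linalg.norm(P-med,axis=1)<90]
    print(n,len(P),"min",np.percentile(P,[1,50,99],axis=0).round(1).tolist())
    # horizontal line PCA
    q=P[:,:2]-P[:,:2].mean(0);w,v=np.linalg.eigh(q.T@q);print("normal",v[:,0],"sd",np.sqrt(w/len(q)))
    np.save(n+"_ring.npy",P)
c=dict(np.load("side0.npz"));W=cloud(c)
for uv in [(290,375),(288,290),(286,262),(290,268),(300,232),(292,249),(348,350),(218,300),(248,292),(380,330),(400,262),(240,228),(460,262),(305,225)]:
    print(uv,W[uv[1],uv[0]].round(1))
```

```text
side 1702 min [[323.3, 335.3, 43.1], [371.5, 351.1, 101.7], [434.2, 364.2, 133.5]]
normal [-0.22020368 -0.97545391] sd [ 2.87447298 36.27449682]
scene 725 min [[321.4, 327.1, 70.8], [365.3, 342.2, 111.2], [427.1, 358.8, 133.7]]
normal [-0.2259853  -0.97413071] sd [ 2.57209617 32.35671905]
(290, 375) [499.9 483.1  16.6]
(288, 290) [497.5 482.7 179.4]
(286, 262) [509.1 457.  207.6]
(290, 268) [502.9 458.1 199.4]
(300, 232) [520.8 364.  205.2]
(292, 249) [510.7 427.7 211.9]
(348, 350) [409.8 479.5  90.1]
(218, 300) [648.6 423.8  85.6]
(248, 292) [609.6 388.9  86. ]
(380, 330) [382.4 358.   33.7]
(400, 262) [367.4 280.5 126.3]
(240, 228) [686.4 253.5 129.3]
(460, 262) [267.9 254.4 129. ]
(305, 225) [516.2 352.2 212.5]
```

View pics/crop_ring.png

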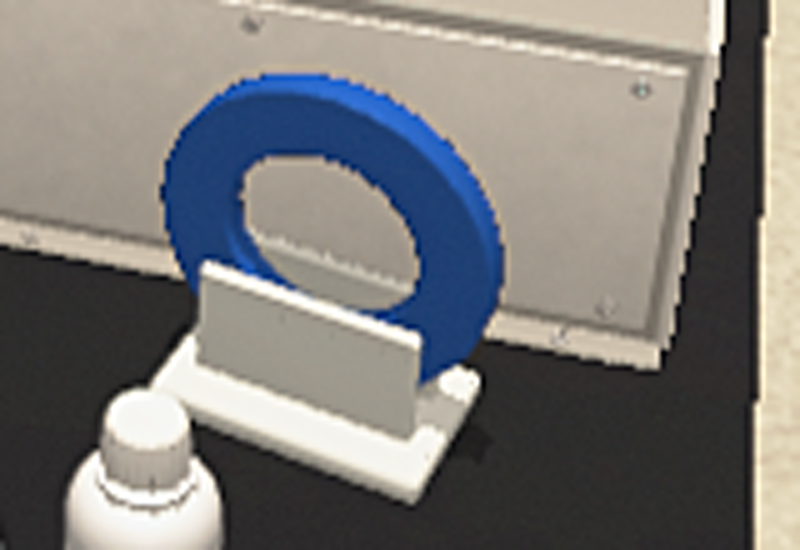

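View pics/crop_stand.png

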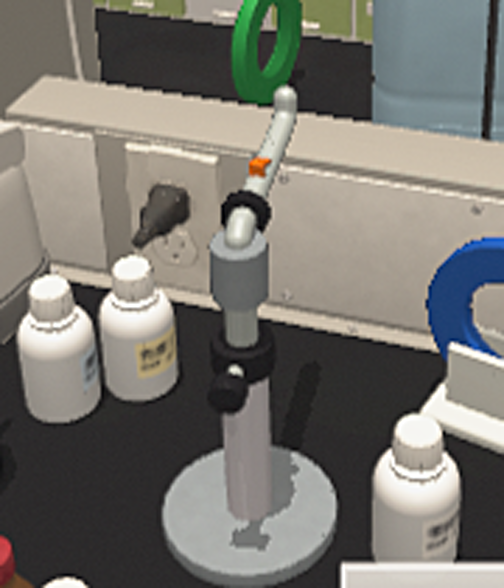

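Run:
```python
from h import *
s=bot.read_state();M=q2R(s["tool_rot"]);print(M.round(3))
c=bot.read_camera("wrist");print(np.array(c["mount"]).round(3).tolist())
def att(d,sg):
    x=sg*np.array([d[0],d[1],0.])/np.hypot(*d);y=np.array([0,0,-1.]);return np.stack([x,y,np.cross(x,y)],1)
for sg in(1,-1):
    for nm,d,p in [("pick",(.222,.975),(375,346,250)),("view",(.222,.975),(430,400,380)),("land",(-.17,.985),(515,390,300)),("tip",(-.17,.985),(527,310,300)),("seat",(-.17,.985),(503,440,270)),("pick",(.222,.975),(375,346,140))]:
        j=bot.ik(p,R2q(att(d,sg)));print(sg,nm,None if j is None else np.round(j,2))
# stand point fits from side cloud
c=dict(np.load("side0.npz"));W=cloud(c)
reg=W[200:400,250:330].reshape(-1,3);
P=reg[(reg[:,2]>8)&(reg[:,2]<25)&(abs(reg[:,0]-500)<70)&(abs(reg[:,1]-470)<70)]
print("foot",len(P),P.min(0),P.max(0),(P.min(0)+P.max(0))/2)
im=c["im"];hsv=cv2.cvtColor(im,cv2.COLOR_BGR2HSV)
B=reg[(reg[:,2]>180)&(reg[:,2]<240)&(abs(reg[:,0]-510)<40)]
for z in range(0,1):
    for y in range(330,500,10):
        q=B[(B[:,1]>=y)&(B[:,1]<y+10)]
        if len(q):print(y,len(q),np.median(q,0).round(1),q[:,2].max().round(1))
```

```text
[[ 0.275 -0.    -0.961]
 [ 0.961 -0.001  0.275]
 [-0.001 -1.     0.   ]]
[[1.0, 0.001, 0.002, 0.046], [-0.001, -0.267, 0.964, -124.182], [0.001, -0.964, -0.267, 68.398], [0.0, 0.0, 0.0, 1.0]]
1 pick [ 0.67  0.21  1.63 -0.    1.3  -0.67]
1 view [ 0.69  0.33  1.19 -0.    1.62 -0.66]
1 land [ 0.59  0.49  1.14 -0.    1.51 -1.15]
1 tip [ 0.47  0.41  1.26 -0.    1.47 -1.27]
1 seat [ 0.66  0.56  1.11 -0.    1.47 -1.08]
1 pick [ 0.67  0.34  1.75 -0.    1.06 -0.67]
-1 pick [ 0.67  0.21  1.63 -0.    1.3   2.47]
-1 view [ 0.69  0.33  1.19 -0.    1.62  2.48]
-1 land [0.59 0.49 1.14 0.   1.51 1.99]
-1 tip [0.47 0.41 1.26 0.   1.47 1.87]
-1 seat [0.66 0.56 1.11 0.   1.47 2.06]
-1 pick [ 0.67  0.34  1.75 -0.    1.06  2.47]
foot 2051 [456.97056904 419.83925486   8.02153199] [555.68410782 520.90884985  24.68637398] [506.32733843 470.37405236  16.35395299]
340 3 [519.1 348.7 215.8] 216.8
350 80 [520.2 356.3 209.9] 217.7
360 30 [519.2 363.7 203.4] 205.6
370 32 [517.4 375.3 203.5] 205.5
380 28 [515.5 385.7 203.5] 204.8
390 33 [513.7 395.8 203.4] 205.8
400 27 [512.3 404.1 203.6] 205.4
410 23 [509.8 416.1 203.2] 210.4
420 57 [510.5 426.5 205.5] 212.6
430 31 [508.  435.2 203.5] 206.8
440 10 [503.1 447.7 206.1] 210.1
450 159 [505.4 456.8 204.5] 211.3
460 90 [503. 466. 200.] 204.8
470 162 [502.8 475.2 192.8] 203.3
480 139 [505.  483.6 187.3] 193.9
```

Run:
```python
from h import *
def att(d,sg=1):
    x=sg*np.array([d[0],d[1],0.])/np.hypot(*d);y=np.array([0,0,-1.]);return np.stack([x,y,np.cross(x,y)],1)
for z in (430,400,380):
    q=R2q(att((.222,.975)));p=(470,400,z)
    if bot.ik(p,q) is not None: break
print(z)
s=bot.read_state()
bot.servo_line([s["ee_pos"][0],s["ee_pos"][1],380],speed=200)
bot.move_to(p,q);bot.dwell(.3)
c=snap("wrist");cv2.imwrite("pics/w1.png",c["im"]);np.savez("w1.npz",**c)
cc=snap("side");cv2.imwrite("pics/s1.png",cc["im"]);print(bot.read_state()["clock"],bot.read_state()["ft_force"])
```

```text
430
2.7083 [-0.1839281  -0.15743717 -0.63721994]
```

View pics/w1.png

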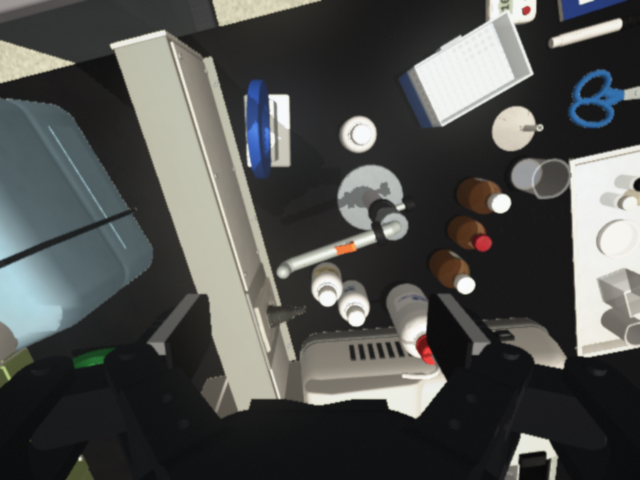

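View pics/s1.png

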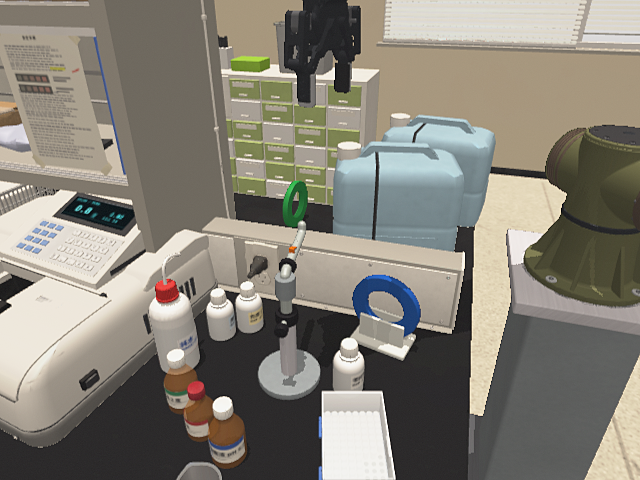

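The wrist view shows the blue ring at (258,130) in its cradle, the hook's tip at (283,271), the keeper at (346,248) and the post head at (397,227). Next I measure them in the depth.

Run:
```python
from h import *
c=dict(np.load("w1.npz"));W=cloud(c);im=c["im"];hsv=cv2.cvtColor(im,cv2.COLOR_BGR2HSV)
cv2.imwrite("pics/w1crop.png",cv2.resize(im[190:300,260:430],None,fx=4.7,fy=4.7,interpolation=2))
m=(hsv[...,0]>100)&(hsv[...,0]<125)&(hsv[...,1]>150)
r=np.zeros_like(m);r[70:185,235:285]=1
P=W[m&r];P=P[np.isfinite(P[:,0])&(P[:,2]>60)]
print("ring",len(P),np.percentile(P,[1,50,99],axis=0).round(1).tolist())
T=P[P[:,2]>110]
def line(Q):
    mu=Q.mean(0);u,s,v=np.linalg.svd(Q-mu);return mu,v[0],s/np.sqrt(len(Q))
# top rim edge points by x bins
for x in range(315,440,10):
    q=P[(P[:,0]>=x)&(P[:,0]<x+10)&(P[:,2]>np.nanmax(P[(P[:,0]>=x)&(P[:,0]<x+10)][:,2])-8)]
    print(x,len(q),q[:,1].min().round(1),np.median(q[:,1]).round(1),q[:,1].max().round(1),q[:,2].max().round(1))
# circle/plane fit to all three views
B=W[180:300,260:430].reshape(-1,3);B=B[(B[:,2]>175)&(B[:,2]<240)]
for y in range(340,510,8):
    q=B[(B[:,1]>=y)&(B[:,1]<y+8)]
    if len(q):print("bar",y,len(q),"x",q[:,0].min().round(1),np.median(q[:,0]).round(1),q[:,0].max().round(1),"z",np.percentile(q[:,2],[50,90,100]).round(1))
o=(hsv[...,0]<18)&(hsv[...,0]>5)&(hsv[...,1]>180);r[:]=0;r[230:265,325:370]=1
O=W[o&r];print("keeper",len(O),O.min(0),O.max(0),O.mean(0))
B=W[160:240,330:410].reshape(-1,3);F=B[(B[:,2]>5)&(B[:,2]<25)];print("foot",F.min(0),F.max(0),np.median(F[:,2]))
```

```text
ring 931 [[324.1, 333.6, 93.1], [371.3, 348.8, 128.3], [418.9, 363.3, 134.4]]
315 14 352.7 357.4 364.1 95.8
325 46 349.7 355.7 363.2 113.1
335 77 348.8 355.1 361.8 122.7
345 95 347.2 353.0 359.6 129.1
355 96 344.7 351.1 357.2 133.1
365 98 342.5 348.9 354.8 134.6
375 106 339.4 346.6 353.4 135.5
385 105 337.8 344.2 350.5 134.4
395 98 335.2 342.4 349.1 132.9
405 82 333.8 340.2 346.8 128.9
415 28 331.0 335.7 341.9 121.2Traceback (most recent call last):
  File "<stdin>", line 13, in <module>
    res = np.fmax.reduce(a, axis=axis, out=out, **kwargs)
ValueError: zero-size array to reduction operation fmax which has no identity
```

View pics/w1crop.png

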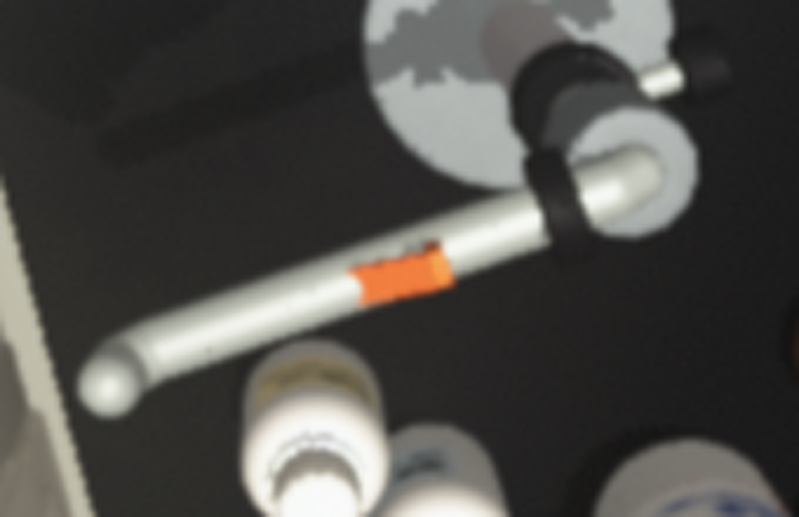

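Run:
```python
from h import *
from scipy.optimize import least_squares
c=dict(np.load("w1.npz"));W=cloud(c);im=c["im"];hsv=cv2.cvtColor(im,cv2.COLOR_BGR2HSV)
m=(hsv[...,0]>100)&(hsv[...,0]<125)&(hsv[...,1]>150)
r=np.zeros_like(m);r[70:185,235:285]=1
P=W[m&r];P=P[np.isfinite(P[:,0])&(P[:,2]>60)]
# ring surface sdf: rect profile rho in[34,60], axial +-7
def sdf(p,P):
    n=np.array([np.cos(p[3]),np.sin(p[3]),0]);q=P-p[:3];a=q@n;rho=np.linalg.norm(q-a[:,None]*n,axis=1)
    dx=abs(a)-7;dy=abs(rho-47)-13
    return np.hypot(np.maximum(dx,0),np.maximum(dy,0))+np.minimum(np.maximum(dx,dy),0)
allP={"wrist":P,"side":np.load("side_ring.npy"),"scene":np.load("scene_ring.npy")}
for k,Q in list(allP.items())+[("all",np.vstack(list(allP.values())))]:
    s=least_squares(sdf,[376,347,73,1.36],args=(Q,),loss="soft_l1");print(k,s.x.round(3),np.sqrt(np.mean(s.fun**2)).round(2))
B=W[180:300,260:430].reshape(-1,3);B=B[np.isfinite(B[:,0])&(B[:,2]>175)&(B[:,2]<240)]
for y in range(336,510,8):
    q=B[(B[:,1]>=y)&(B[:,1]<y+8)]
    if len(q):print("bar",y,len(q),"x",q[:,0].min().round(1),np.median(q[:,0]).round(1),q[:,0].max().round(1),"z",np.percentile(q[:,2],[50,90,100]).round(1))
o=(hsv[...,0]<18)&(hsv[...,0]>5)&(hsv[...,1]>180);r[:]=0;r[230:265,325:370]=1
O=W[o&r];print("keeper",len(O),np.nanmin(O,0),np.nanmax(O,0),np.nanmean(O,0))
B=W[160:240,330:410].reshape(-1,3);F=B[(B[:,2]>5)&(B[:,2]<25)];print("foot",np.nanmin(F,0),np.nanmax(F,0))
# cylinder fit of bar (radius 7, level) on each view
for n,(u0,u1,v0,v1) in {"w1":(260,430,180,300),"side0":(270,320,215,275)}.items():
    c=dict(np.load(n+".npz"));W=cloud(c);B=W[v0:v1,u0:u1].reshape(-1,3)
    B=B[np.isfinite(B[:,0])&(B[:,2]>185)&(B[:,2]<212)&(B[:,1]>368)&(B[:,1]<448)&(abs(B[:,0]-512)<25)]
    def f(p):
        t=np.array([-np.sin(p[1]),np.cos(p[1]),0]);q=B-np.array([p[0],400,p[2]]);return np.linalg.norm(np.cross(q,t),axis=1)-7
    s=least_squares(f,[512,.18,198],loss="soft_l1",f_scale=.7);print(n,"x@y400,yaw,zaxis",s.x.round(3),"top",s.x[2]+7)
```

```text
wrist [379.09  345.191  73.281   1.342] 0.68
side [378.829 344.223  73.401   1.346] 0.94
scene [379.435 345.282  73.247   1.354] 1.31
all [378.935 344.53   73.311   1.347] 1.05
bar 344 57 x 515.9 521.0 527.9 z [215.3 216.9 217.6]
bar 352 148 x 515.0 519.7 529.2 z [212.7 216.9 218.6]
bar 360 105 x 514.1 519.4 527.5 z [203.6 205.  206.8]
bar 368 103 x 513.1 518.2 526.5 z [203.1 204.6 206.1]
bar 376 104 x 511.7 517.0 526.3 z [203.4 204.7 205.4]
bar 384 104 x 510.8 516.1 524.4 z [203.2 204.6 205.6]
bar 392 107 x 509.6 515.2 523.3 z [203.2 205.  205.9]
bar 400 104 x 508.5 513.8 522.2 z [203.4 205.  205.9]
bar 408 107 x 507.5 512.6 521.4 z [204.3 207.3 208.4]
bar 416 111 x 506.2 510.4 520.6 z [208.  210.3 212.3]
bar 424 112 x 505.2 509.8 518.3 z [204.1 211.4 212.9]
bar 432 108 x 504.0 509.8 518.0 z [203.3 204.8 206.1]
bar 440 111 x 503.0 508.5 516.8 z [203.4 204.9 205.8]
bar 448 197 x 496.0 505.4 520.9 z [206.9 210.1 211.6]
bar 456 190 x 494.5 503.4 521.0 z [203.4 209.9 212. ]
bar 464 230 x 491.9 501.3 521.4 z [193.3 203.9 205.5]
bar 472 212 x 491.8 502.4 520.6 z [192.8 199.6 202.9]
bar 480 113 x 493.8 505.6 517.6 z [192.6 193.5 194.5]
keeper 102 [509.39322489 410.69658193 203.78473266] [517.46800207 426.79253702 212.87029549] [513.67196789 418.53248987 208.63658156]
foot [457.1126227  423.03589705   5.34573353] [554.16424697 521.88302053  24.86732703]
w1 x@y400,yaw,zaxis [5.16563e+02 1.34000e-01 1.97813e+02] top 204.81269232053705
side0 x@y400,yaw,zaxis [5.16126e+02 1.34000e-01 1.98023e+02] top 205.02339865901328
```

Run:
```python
from h import *
t=np.array([-np.sin(.134),np.cos(.134)]);nn=np.array([t[1],-t[0]]);o=np.array([516.35,400])
for n,(u0,u1,v0,v1) in {"w1":(260,430,180,300),"side0":(270,320,205,285)}.items():
    c=dict(np.load(n+".npz"));W=cloud(c);B=W[v0:v1,u0:u1].reshape(-1,3);B=B[np.isfinite(B[:,0])&(B[:,2]>190)&(B[:,2]<225)]
    s=(B[:,:2]-o)@t;l=(B[:,:2]-o)@nn
    print(n);k=(abs(l)<12)
    print("smin",np.sort(s[k&(B[:,2]>207)])[:4].round(1))
    for a in range(4,64,2):
        q=k&(s>=a)&(s<a+2)
        if q.any():print(a,q.sum(),B[q,2].max().round(1),end="; ")
    q=k&(s>46)&(s<62)&(B[:,2]>208)&(B[:,2]<213);print("\nstop",np.percentile(s[q],[0,5,50,95,100]).round(1))
    q=(B[:,2]<196)&(s>55)&(s<95)&(abs(l)<25);print("head",s[q].max().round(1),l[q].min().round(1),l[q].max().round(1))
    W2=W.reshape(-1,3);F=W2[(W2[:,2]>6)&(W2[:,2]<24)];sf=(F[:,:2]-o)@t;lf=(F[:,:2]-o)@nn
    q=(abs(lf)<60)&(sf>0)&(sf<140);print("foot s",np.percentile(sf[q],[.2,99.8]).round(1),"l",np.percentile(lf[q],[.2,99.8]).round(1))
```

```text
w1
smin [-54.1 -53.8 -53.6 -53.4]
4 27 205.9; 6 26 205.1; 8 26 205.6; 10 27 207.4; 12 26 207.5; 14 27 208.4; 16 24 209.2; 18 26 209.8; 20 29 210.5; 22 29 212.3; 24 27 212.9; 26 30 212.6; 28 29 212.5; 30 26 204.6; 32 28 205.2; 34 28 205.1; 36 26 206.1; 38 28 205.7; 40 25 205.4; 42 26 205.4; 44 29 205.3; 46 27 205.8; 48 27 205.5; 50 51 210.2; 52 47 211.6; 54 49 211.0; 56 48 212.0; 58 40 211.2; 60 27 205.7; 62 41 205.3; 
stop [51.  51.6 55.4 59.2 59.7]
head 87.6 -14.6 14.5
foot s [ 24.4 121.5] l [-48.9  44.3]
side0
smin [-52.2 -51.2 -50.6 -50.3]
4 9 204.9; 6 2 204.8; 8 4 205.4; 10 2 205.4; 12 5 204.6; 14 3 202.7; 16 6 209.3; 18 7 210.4; 20 4 203.0; 22 3 203.4; 24 13 212.2; 26 21 212.6; 28 14 211.9; 30 6 204.8; 32 7 204.9; 34 6 205.9; 36 8 205.0; 38 6 206.8; 40 2 206.2; 42 2 206.1; 48 2 206.6; 50 11 210.5; 52 14 211.3; 54 8 210.8; 56 51 210.6; 58 57 210.5; 60 16 207.9; 62 15 204.8; 
stop [50.3 50.9 55.9 58.6 59.1]
head 87.7 -14.7 13.9
foot s [ 24.7 121.2] l [-49.6  47.8]
```

```bash
cat >> h.py <<'E'
def att(yaw):
    x=np.array([np.cos(yaw),np.sin(yaw),0]);y=np.array([0,0,-1.]);return R2q(np.stack([x,y,np.cross(x,y)],1))
TH=.134;t=np.array([-np.sin(TH),np.cos(TH)]);nn=np.array([t[1],-t[0]]);O=np.array([516.35,400]);S0=73.3
def st(X,Y=0): return O+t*(X+S0)-nn*Y   # stand frame to world xy
def st_inv(p): d=np.array(p[:2])-O; return d@t-S0, -(d@nn)
def info(m=""):
    s=bot.read_state();print(m,"clk",round(s["clock"],2),"p",s["ee_pos"].round(1),"f",s["ft_force"].round(2),"w",round(s["grip_width"],1),"st",np.round(st_inv(s["ee_pos"]),1));return s
E
python3 - <<'E'
from h import *
c=dict(np.load("w1.npz"));W=cloud(c).reshape(-1,3)
q=W[(W[:,2]>60)&(W[:,2]<135)&(W[:,0]>355)&(W[:,0]<400)&(W[:,1]<330)&(W[:,1]>230)];print("panel",q[:,1].max(),q[:,2].max())
bot.move_gripper(36,grip_force=50)
q=att(1.347)
bot.move_to([379,344.7,215],q);info()
print(bot.servo_line([379,344.7,140],speed=80,until_force=6));bot.dwell(.2);info()
c=snap("side");cv2.imwrite("pics/s2.png",cv2.resize(c["im"][230:380,300:500],None,fx=4,fy=4,interpolation=2))
E
```

```text
panel 285.1674243882982 131.40306919842305
 clk 4.19 p [379.8 345.3 216.3] f [ 0.48  0.02 -0.2 ] w 35.8 st [-109.3  142.6]
False
 clk 5.47 p [379.1 344.8 140.4] f [-0.67 -0.19 -0.19] w 36.0 st [-109.7  143.4]
```

View pics/s2.png

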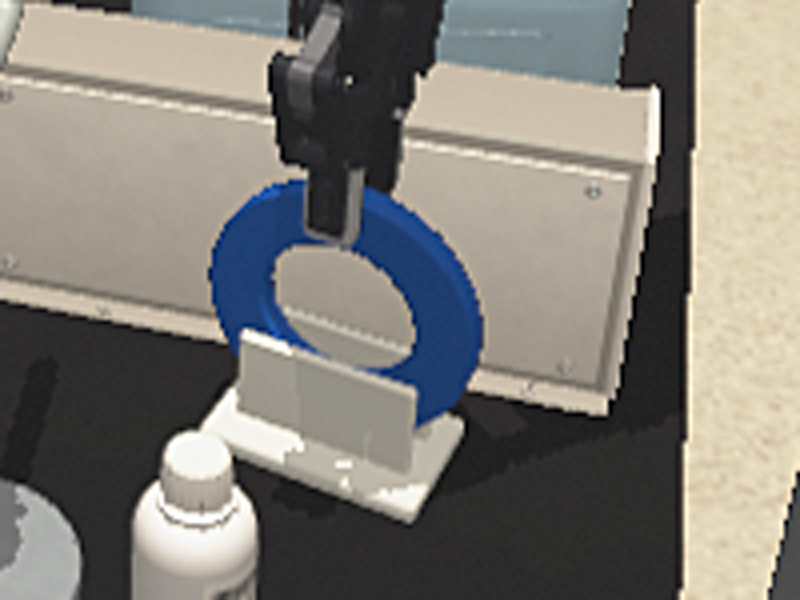

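The fingertips straddle the rim top (crop 335,210) with the hole still open beneath them. I'll close and lift.

Run:
```python
from h import *
bot.move_gripper(0,grip_force=50);bot.dwell(.2);s=info("closed")
p=s["ee_pos"]
bot.servo_line([379,344.7,155],speed=40);info("lift15")
bot.servo_line([379,344.7,285],speed=150);bot.dwell(.3);info("lifted")
c=snap("side");cv2.imwrite("pics/s3.png",cv2.resize(c["im"][150:350,260:500],None,fx=3.3,fy=3.3,interpolation=2));np.savez("s3.npz",**c)
c=snap("scene");np.savez("sc3.npz",**c)
```

```text
closed clk 6.05 p [379.1 344.8 140.2] f [-1.25  0.64  4.42] w 12.4 st [-109.7  143.4]
lift15 clk 6.58 p [379.  344.7 155. ] f [ 0.5  -0.34 -3.15] w 12.3 st [-109.8  143.6]
lifted clk 7.89 p [378.9 344.6 284.6] f [-0.33 -0.32 -2.99] w 12.4 st [-109.8  143.6]
```

View pics/s3.png

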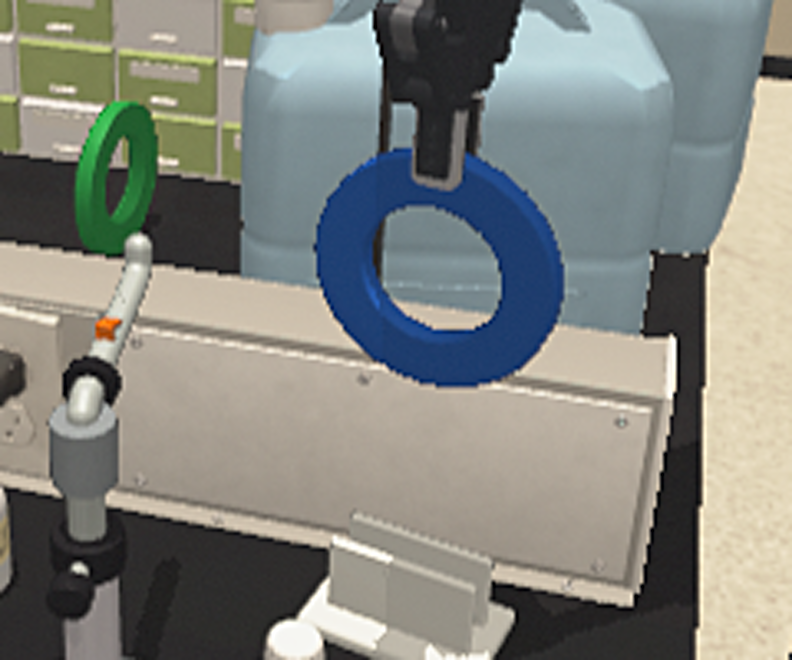

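The ring is held clear of the cradle. I'll fit its pose in the hand.

```bash
cat >> h.py <<'E'
def sdf(p,P):
    n=np.array([np.cos(p[3])*np.cos(p[4]),np.sin(p[3])*np.cos(p[4]),np.sin(p[4])]);q=P-p[:3];a=q@n;rho=np.linalg.norm(q-a[:,None]*n,axis=1)
    dx=abs(a)-7;dy=abs(rho-47)-13
    return np.hypot(np.maximum(dx,0),np.maximum(dy,0))+np.minimum(np.maximum(dx,dy),0)
def ringfit(cs,p0):
    from scipy.optimize import least_squares
    Q=[]
    for c in cs:
        W=cloud(c);hsv=cv2.cvtColor(c["im"],cv2.COLOR_BGR2HSV)
        m=(hsv[...,0]>100)&(hsv[...,0]<125)&(hsv[...,1]>150)&(np.linalg.norm(W-np.array(p0[:3]),axis=2)<75)
        Q.append(W[m])
    Q=np.vstack(Q);s=least_squares(sdf,p0,args=(Q,),loss="soft_l1");return s.x,len(Q),np.sqrt(np.mean(s.fun**2))
E
python3 - <<'E'
from h import *
a=dict(np.load("s3.npz"));b=dict(np.load("sc3.npz"))
for cs in([a],[b],[a,b]):
    x,n,r=ringfit(cs,[379,344.7,219,1.347,0]);print(x.round(3),n,r)
E
```

```text
[3.78788e+02 3.43866e+02 2.17942e+02 1.34600e+00 1.00000e-03] 2828 0.940479428450454
[3.79213e+02 3.44973e+02 2.17811e+02 1.34500e+00 4.00000e-03] 1650 1.274476206116373
[3.78941e+02 3.44196e+02 2.17889e+02 1.34600e+00 2.00000e-03] 4478 1.1854014201316638
```

Run:
```python
from h import *
q=att(TH+np.pi/2)
bot.servo_line([379,344.7,352],speed=200)
a=st(-165)
bot.servo_line([a[0],a[1],352],attitude=q,speed=150);info()
bot.servo_line([a[0],a[1],271],speed=120);bot.dwell(.3);info("pre")
a_=snap("side");b=snap("scene");w=snap("wrist")
cv2.imwrite("pics/s4.png",cv2.resize(a_["im"][130:330,220:420],None,fx=3,fy=3,interpolation=2));cv2.imwrite("pics/w4.png",w["im"])
s=bot.read_state()["ee_pos"]
for cs in([a_],[b],[a_,b]):
    try:x,n,r=ringfit(cs,[s[0],s[1],s[2]-67,1.705,0]);print(x.round(3),n,r,st_inv(x))
    except Exception as e:print(e)
```

```text
clk 9.65 p [528.1 309.3 351.8] f [ 0.14  0.23 -3.14] w 12.3 st [-164.7    0.5]
pre clk 10.78 p [528.7 309.1 271.4] f [ 0.02 -0.35 -3.22] w 12.4 st [-1.65e+02 -1.00e-01]
[5.28373e+02 3.08632e+02 2.04442e+02 1.70500e+00 3.00000e-03] 2187 1.083512773373273 (np.float64(-165.45538224937386), np.float64(0.2914171426835297))
[5.29191e+02 3.09592e+02 2.04599e+02 1.70400e+00 5.00000e-03] 1165 1.1406921541209036 (np.float64(-164.61289110434112), np.float64(-0.6477800481660195))
[5.28812e+02 3.08956e+02 2.04472e+02 1.70400e+00 4.00000e-03] 3352 1.1599912434032476 (np.float64(-165.19325356891557), np.float64(-0.18718807297345458))
```

View pics/s4.png

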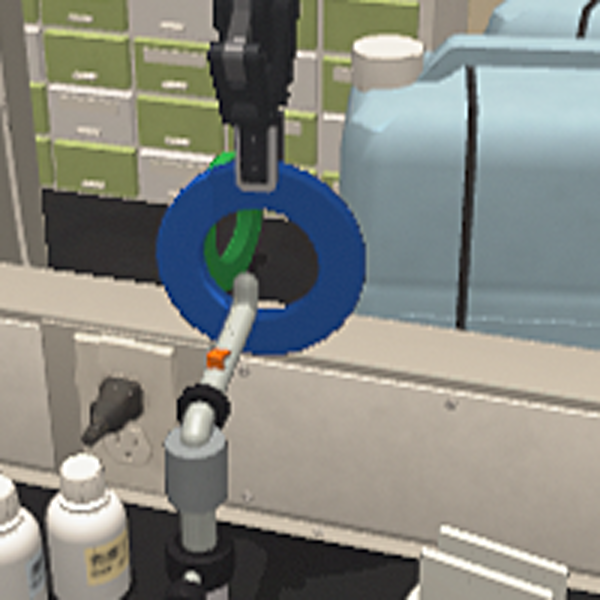

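View pics/w4.png

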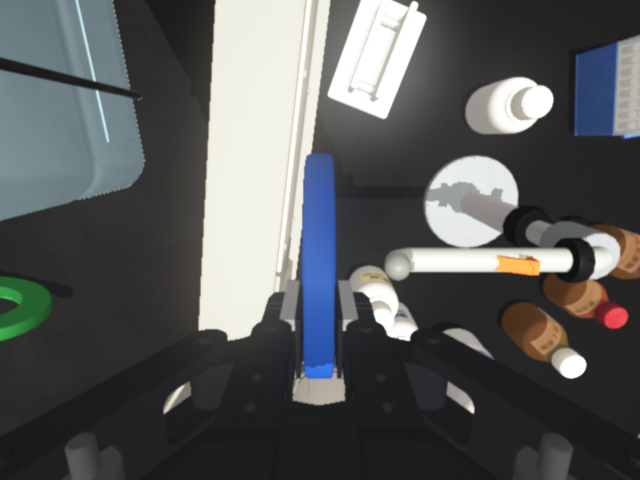

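Run:
```python
from h import *
a=st(-86)
print(bot.servo_line([a[0],a[1],271],speed=70,until_force=5));info("over")
bot.servo_line([a[0],a[1],245],speed=60,until_force=4);bot.dwell(.3);info("above")
print(bot.servo_line([a[0],a[1],228],speed=6,until_force=2.2));info("contact");bot.dwell(.3);info("settled")
a_=snap("side");cv2.imwrite("pics/s5.png",cv2.resize(a_["im"][130:330,220:420],None,fx=3,fy=3,interpolation=2))
w=snap("wrist");cv2.imwrite("pics/w5.png",w["im"])
```

```text
False
over clk 12.2 p [518.2 387.1 271.1] f [-0.58  0.15 -4.04] w 12.4 st [-86.4  -0.1]
above clk 13.08 p [518.1 387.4 245.3] f [-0.5   0.47 -4.15] w 12.4 st [-86.  -0.]
True
contact clk 14.67 p [518.  387.4 235.2] f [1.42 1.59 0.74] w 12.5 st [-86.    0.1]
settled clk 14.97 p [517.9 387.3 234.8] f [2.43 2.37 2.29] w 12.5 st [-86.    0.2]
```

View pics/s5.png

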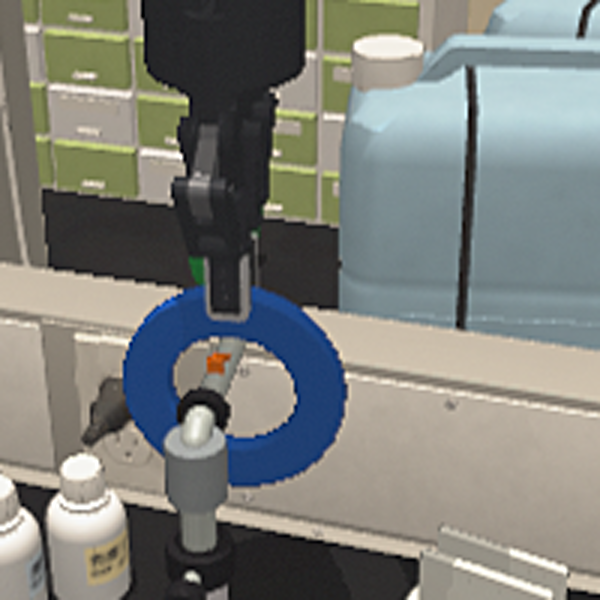

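View pics/w5.png

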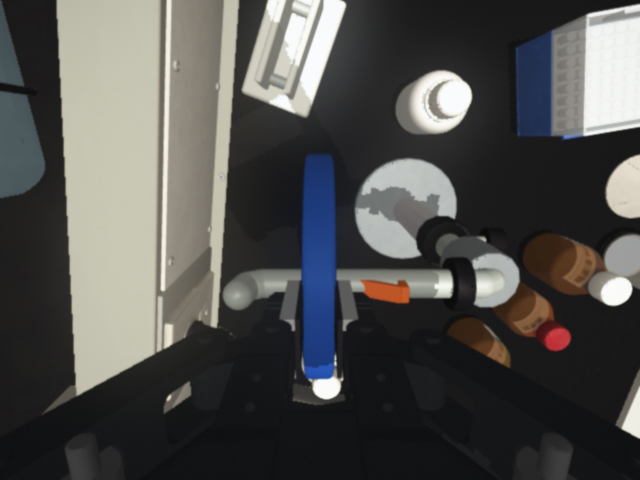

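Contact came at about z 238. It's now loaded with roughly 6 N, and the hook's dip of about 3 mm agrees. I'll ease it to about 4 N and then slide.

Run:
```python
from h import *
a=st(-86)
bot.servo_line([a[0],a[1],236],speed=6);bot.dwell(.5);info("eased")
bot.dwell(.2);info("eased")
for X in (-78,-72,-68,-64,-60,-56,-52):
    a=st(X);r=bot.servo_line([a[0],a[1],236],speed=12,until_force=9);info(f"X{X} {r}")
    if r:break
a_=snap("side");cv2.imwrite("pics/s6.png",cv2.resize(a_["im"][130:330,220:420],None,fx=3,fy=3,interpolation=2))
w=snap("wrist");cv2.imwrite("pics/w6.png",cv2.resize(w["im"][140:400,200:540],None,fx=2.3,fy=2.3))
b=snap("scene");s=bot.read_state()["ee_pos"]
x,n,r=ringfit([a_,b],[s[0],s[1],s[2]-67,1.705,0]);print(x.round(3),n,r,st_inv(x))
```

```text
eased clk 15.96 p [518.  387.4 235.9] f [-0.24 -0.01 -0.24] w 12.5 st [-86.    0.1]
eased clk 16.16 p [518.  387.4 236. ] f [ 0.17 -1.55 -1.67] w 12.6 st [-86.    0.1]
X-78 False clk 16.98 p [516.9 395.5 236. ] f [ 0.63  0.47 -2.09] w 12.4 st [-77.8   0. ]
X-72 False clk 17.62 p [516.1 401.4 236. ] f [-0.87  0.14 -1.4 ] w 12.2 st [-71.8   0. ]
X-68 False clk 18.11 p [515.6 405.4 236. ] f [ 0.36 -1.61 -1.96] w 12.5 st [-67.9  -0. ]
X-64 False clk 18.59 p [515.1 409.4 236. ] f [ 0.13 -1.4  -1.75] w 12.2 st [-63.9  -0. ]
X-60 False clk 19.07 p [514.5 413.3 236. ] f [ 0.18 -0.67 -1.03] w 12.6 st [-59.8   0. ]
X-56 False clk 19.56 p [513.9 417.5 236. ] f [ 0.88  0.41 -1.  ] w 12.1 st [-55.6   0.1]
X-52 False clk 20.04 p [513.5 421.3 236. ] f [-0.88  0.33 -0.98] w 12.1 st [-51.8   0. ]
[5.13254e+02 4.20867e+02 1.69061e+02 1.70500e+00 3.00000e-03] 3430 1.9980412567251566 (np.float64(-52.20631337896887), np.float64(0.28013634286291456))
```

View pics/w6.png

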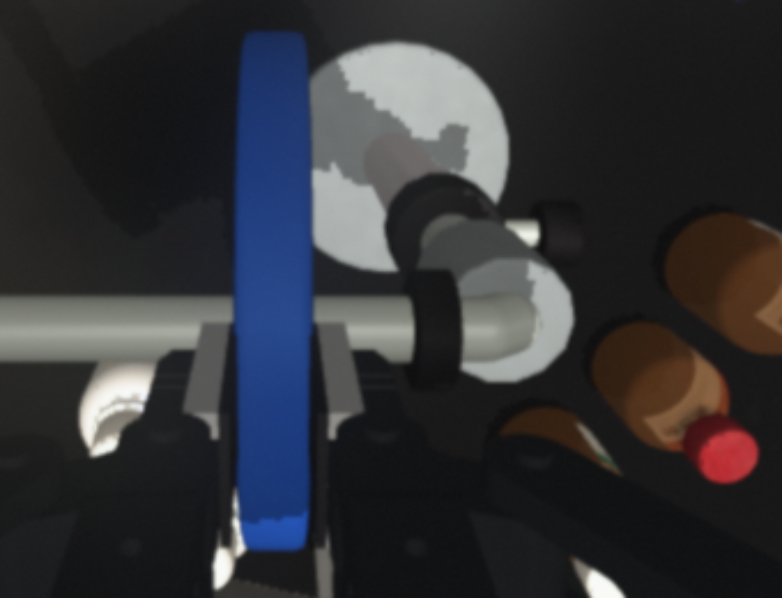

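View pics/s6.png

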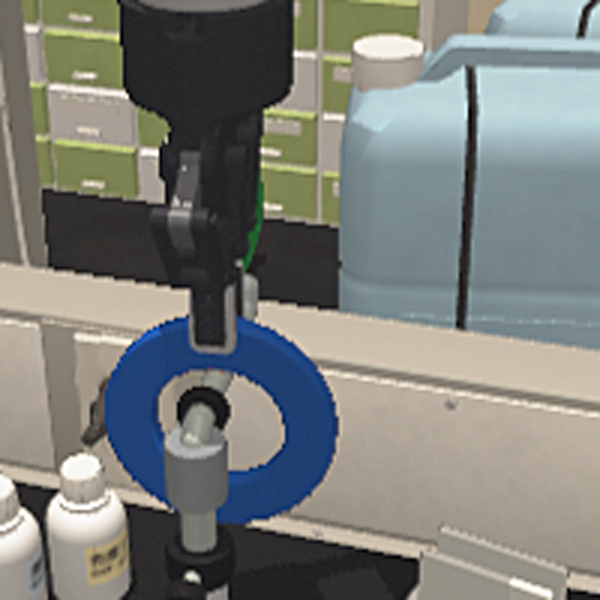

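The keeper is under the ring and the hole top is at about 203, so the rim is bearing on the bar. I'll carry on to the seat.

Run:
```python
from h import *
for X in (-48,-44,-40,-36,-33):
    a=st(X);r=bot.servo_line([a[0],a[1],236],speed=12,until_force=7);info(f"X{X} {r}")
    if r:break
bot.dwell(.3);info()
a_=snap("side")
w=snap("wrist");cv2.imwrite("pics/w7.png",cv2.resize(w["im"][140:400,200:540],None,fx=2.3,fy=2.3))
b=snap("scene");s=bot.read_state()["ee_pos"];cv2.imwrite("pics/sc7.png",cv2.resize(b["im"][150:260,200:340],None,fx=5,fy=5,interpolation=2))
x,n,r=ringfit([a_,b],[s[0],s[1],s[2]-67,1.705,0]);print(x.round(3),n,r,st_inv(x))
```

```text
X-48 False clk 20.68 p [512.9 425.2 236. ] f [ 0.32 -0.19 -1.09] w 12.5 st [-47.8   0. ]
X-44 False clk 21.16 p [512.4 429.2 236. ] f [ 0.28  0.57 -1.02] w 12.4 st [-43.8   0. ]
X-40 False clk 21.64 p [511.8 433.2 236. ] f [ 0.56  0.61 -1.88] w 12.4 st [-39.8   0. ]
X-36 False clk 22.12 p [511.3 437.2 236. ] f [ 0.25  1.06 -1.1 ] w 12.5 st [-35.8   0. ]
X-33 False clk 22.52 p [511.  440.1 236. ] f [ 0.64 -0.27 -1.33] w 12.4 st [-32.9  -0. ]
 clk 22.82 p [510.9 440.  236. ] f [0.51 1.36 0.03] w 12.1 st [-32.9   0. ]
[5.10819e+02 4.39667e+02 1.69149e+02 1.70400e+00 4.00000e-03] 3586 1.2442346542330867 (np.float64(-33.24924809443312), np.float64(0.18175788728914063))
```

View pics/w7.png

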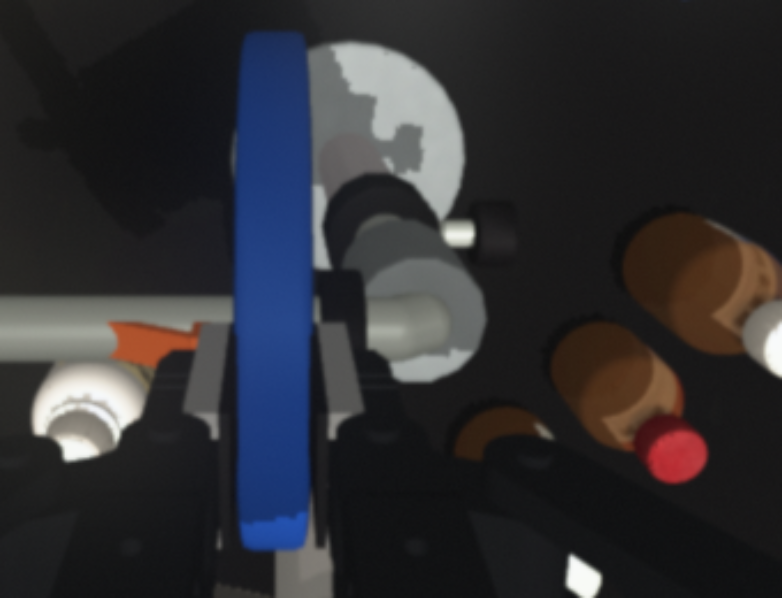

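View pics/sc7.png

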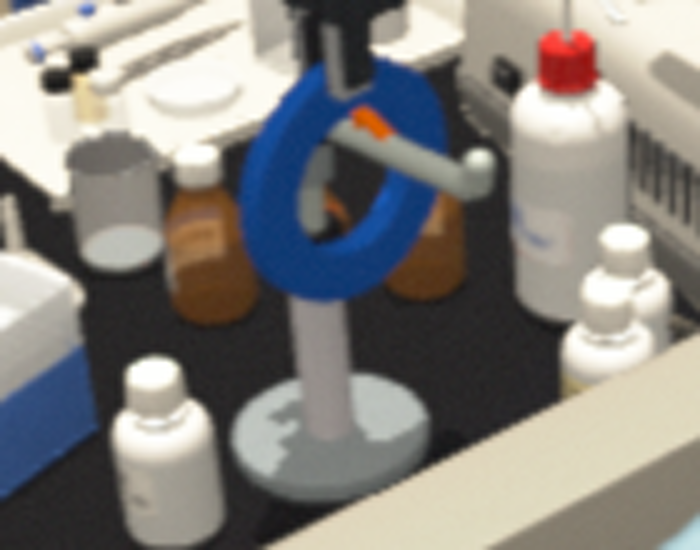

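The orange keeper shows up again in front of the ring (wrist crop 150,345), and the ring fits at x = -33.2. I'll release it.

Run:
```python
from h import *
p=bot.read_state()["ee_pos"];a=st(-33)
bot.move_gripper(22);info("open22");bot.move_gripper(32);info("open32")
bot.servo_line([a[0],a[1],300],speed=60,until_force=6);bot.dwell(.3);info("up")
bot.servo_line([a[0],a[1],370],speed=120);bot.dwell(.8);info("up")
a_=snap("side");b=snap("scene");w=snap("wrist")
x,n,r=ringfit([a_,b],[510.8,439.7,169,1.705,0]);print(x.round(3),n,r,st_inv(x))
cv2.imwrite("pics/w8.png",w["im"]);cv2.imwrite("pics/sc8.png",cv2.resize(b["im"][150:260,200:340],None,fx=5,fy=5,interpolation=2))
cv2.imwrite("pics/s8.png",a_["im"])
W=cloud(w);hsv=cv2.cvtColor(w["im"],cv2.COLOR_BGR2HSV);B=W.reshape(-1,3);B=B[(B[:,2]>190)&(B[:,2]<222)]
d=B[:,:2]-O;s=d@t-S0;l=abs(d@nn)
for X in range(-74,-40,2):
    q=(l<7)&(s>=X)&(s<X+2)
    if q.any():print(X,q.sum(),B[q,2].max().round(1),end="; ")
```

```text
open22 clk 23.23 p [511.  439.9 236.1] f [0.4 0.4 0.2] w 22.2 st [-33.1  -0. ]
open32 clk 23.49 p [511.  439.9 236. ] f [-0.07  0.17 -0.46] w 31.8 st [-33.  -0.]
up clk 25.01 p [511.  439.9 299.9] f [ 0.04 -0.42  0.2 ] w 32.1 st [-33.   0.]
up clk 26.54 p [510.9 440.  370. ] f [ 0.09 -1.02 -0.04] w 32.3 st [-33.   0.]
[5.10790e+02 4.39517e+02 1.68441e+02 1.70400e+00 1.00000e-03] 3868 1.1443893137487378 (np.float64(-33.39483281249411), np.float64(0.23081236812788036))
-74 37 204.7; -72 38 203.3; -70 41 203.7; -68 36 203.4; -66 41 204.8; -64 35 204.5; -62 34 205.1; -60 39 205.9; -58 41 207.3; -56 34 208.0; -54 43 209.2; -52 38 210.5; -50 35 209.9; -48 40 210.9; -46 47 211.1; -44 32 203.7; -42 47 205.2;
```

View pics/w8.png

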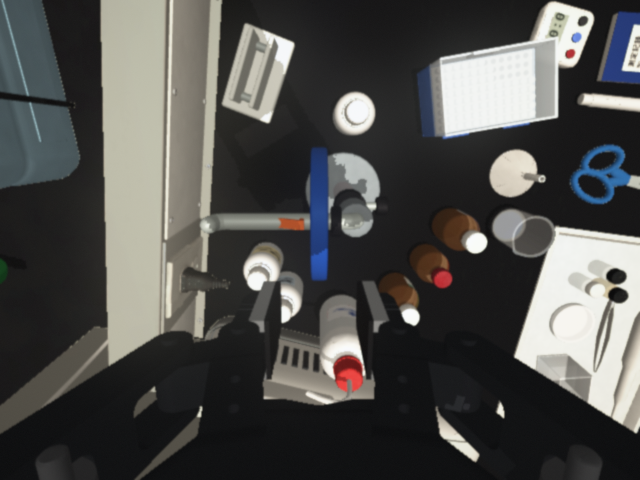

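View pics/sc8.png

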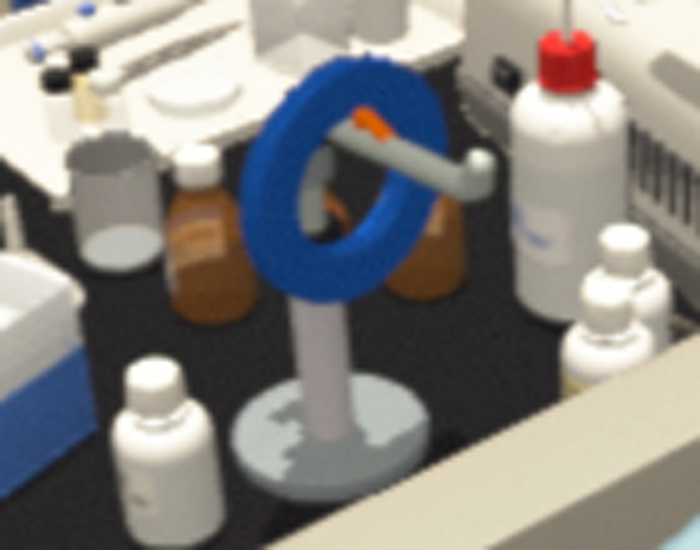

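View pics/s8.png

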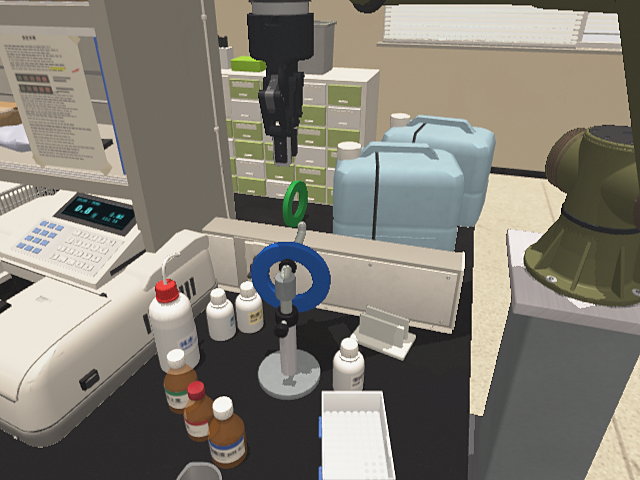

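The ring hangs at x = -33.4, y = 0.2. The keeper profile stands about 7 mm above the bar top again, the bottles haven't moved, and the gripper is clear. I'm handing the job in.

```bash
python3 -c "
from h import *
bot.dwell(.5);bot.finish_job();print('done')"
```

```text
the job is handed in; nothing more can be done
done
```

The blue ring is hanging free on the gauge between the keeper and the back stop, and the job is handed in at about 27 s. No verdict was reported.

**What I did:**
- I gripped the ring about 13 mm deep on its rim, lifted it out of the cradle and threaded it over the hook's tip.
- I set it down on the bare landing. The bar top measured about 205 mm and contact came where expected.
- The load peaked at about 6 N and I eased it to roughly 2–4 N. I then slid the ring over the keeper to the seat, released it and withdrew straight up.

**Last checks:**
- **Ring:** it fits at x = -33.4 mm and y = +0.2 mm in the stand frame, centre height 168 mm, with its axis within 0.01 rad of the bar.
- **Keeper:** the depth profile shows it about 7 mm proud again in front of the ring.
- **Bottles and gripper:** the white bottles look unmoved in the scene and side pictures, and the gripper is about 100 mm above the ring.

**Not measured directly:**
- The keeper's travel under the rim was only inferred, from the hole top being below the unloaded bar top.
- The wrist force was noisy, by about 1 N. After the first contact it also showed about 3 N sideways, which went away when I eased the load.

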